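Fuse boxes in a row, case lid held open for the stock photo

TASK

Set up the stock photo: slide the three small fuse boxes into an even row against the stop rail, each square to the rail and centred on one of its three index pins, with a narrow end touching it. Then raise the lid of the clear fittings case by its pull tab and finish holding it 60 degrees open: keep hold of the tab at the end, as the lid falls shut if released. Leave the bottle, jar, tin and tape where they stand.

Things in the scene. Friction and masses are not known exactly. Their poses are not given: they have to be found in the camera images.
- fuse_box_1: one of three alike small blue card fuse boxes, loose, 32 x 50 x 18 mm high, 24 to 45 g; origin at the centre of the underside, x along the 32 mm width, y along the 50 mm length, z up. Starts flat before the rail, its length square to it within 25 degrees; boxes 1, 2, 3 start in the order of pins 1, 2, 3, about 95 mm apart. Any box may go to any pin
- fuse_box_2: one of three alike small blue card fuse boxes, loose, 32 x 50 x 18 mm high, 24 to 45 g; origin at the centre of the underside, x along the 32 mm width, y along the 50 mm length, z up. Starts flat before the rail, its length square to it within 25 degrees; boxes 1, 2, 3 start in the order of pins 1, 2, 3, about 95 mm apart. Any box may go to any pin
- fuse_box_3: one of three alike small blue card fuse boxes, loose, 32 x 50 x 18 mm high, 24 to 45 g; origin at the centre of the underside, x along the 32 mm width, y along the 50 mm length, z up. Starts flat before the rail, its length square to it within 25 degrees; boxes 1, 2, 3 start in the order of pins 1, 2, 3, about 95 mm apart. Any box may go to any pin
- rail: low aluminium stop rail fixed to the bench left or right of the case, 10 x 200 x 14 mm high; origin at the centre of its underside, y along it, z up, x square to it, away from the robot: the boxes go on its -x side, whose face is at x = -5 mm. Dark round index pins (8 mm across, 7 mm high) stand on it at y = +62, 0 and -62 mm
- place_1 (a point): point on the bench in front of pin 1 of the rail (y = +62 mm), 30 mm to the rail's -x side: where the centre of a box's underside is when its narrow end touches the rail squarely; axes as the rail's
- place_2 (a point): point on the bench in front of pin 2 of the rail (y = +0 mm), 30 mm to the rail's -x side: where the centre of a box's underside is when its narrow end touches the rail squarely; axes as the rail's
- place_3 (a point): point on the bench in front of pin 3 of the rail (y = -62 mm), 30 mm to the rail's -x side: where the centre of a box's underside is when its narrow end touches the rail squarely; axes as the rail's
- case_lid (a joint): angle (rad) of the clear lid of the transparent fittings case (100 x 150 x 33 mm high, fixed to the bench): 0 shut, 1.047 = 60 degrees open, stop at 2.09. No spring or stay, almost no friction: below 90 degrees the lid falls shut by its weight (lid and tab together under 0.1 kg)
- lid_hinge (a point): middle of the lid's hinge line, at the far side of the case, 31 mm above the bench; y along the hinge line, x from the front of the case (robot side) to its far side, z up; does not move with the lid. The grip point of the tab is 135 mm from it, toward -x when shut, and swings up about it
- pull_tab: grey pull tab fixed to the middle of the lid's front edge, turning with the lid: a tongue 20 mm wide (along y), 8 mm thick, free of the lid from 107 to 150 mm from the hinge line. Origin and axes are those of lid_hinge when shut, and turn with the lid. Lid shut: the tongue is level, mid-plane 31 mm above the bench, free underneath
- tab_grip (a point): good grip point in the middle of the tongue's width and thickness, 135 mm from the hinge line, 15 mm from the tongue's free end; grip it across its 20 mm width; axes turn with the tab
- ferrule_jar: bystander, leave alone: small jar of ferrules, 37 mm across, 48 mm high; origin at the centre of the underside
- amber_bottle: bystander, leave alone: brown screw-cap bottle, 52 mm across, 107 mm high; origin at the centre of the underside
- septa_tin: bystander, leave alone: round grey tin, 56 mm across, 22 mm high; origin at the centre of the underside
- tape_roll: bystander, leave alone: roll of tape, 98 mm across, 25 mm high; origin at the centre of the underside
Not all that is in view belongs to the job. Leave any brown or yellow look-alike of the fuse_box_2 alone.

How it is judged:
On the way, in this order (a step that is already met when the one before it is completed fails the run):
1. the three boxes stand in a row at the rail, one at each pin, let go of (((x of fuse_box_1 in the frame of rail between -0.035 and -0.025 m and y of fuse_box_1 in the frame of rail between 0.054 and 0.07 m and angle between the y axis of fuse_box_1 and the x axis of rail, either way round below 0.12 rad and angle between fuse_box_1's own z axis and vertical below 0.1 rad and height (world z) of fuse_box_1 below 0.008 m) or (x of fuse_box_2 in the frame of rail between -0.035 and -0.025 m and y of fuse_box_2 in the frame of rail between 0.054 and 0.07 m and angle between the y axis of fuse_box_2 and the x axis of rail, either way round below 0.12 rad and angle between fuse_box_2's own z axis and vertical below 0.1 rad and height (world z) of fuse_box_2 below 0.008 m) or (x of fuse_box_3 in the frame of rail between -0.035 and -0.025 m and y of fuse_box_3 in the frame of rail between 0.054 and 0.07 m and angle between the y axis of fuse_box_3 and the x axis of rail, either way round below 0.12 rad and angle between fuse_box_3's own z axis and vertical below 0.1 rad and height (world z) of fuse_box_3 below 0.008 m)) and ((x of fuse_box_1 in the frame of rail between -0.035 and -0.025 m and y of fuse_box_1 in the frame of rail between -0.008 and 0.008 m and angle between the y axis of fuse_box_1 and the x axis of rail, either way round below 0.12 rad and angle between fuse_box_1's own z axis and vertical below 0.1 rad and height (world z) of fuse_box_1 below 0.008 m) or (x of fuse_box_2 in the frame of rail between -0.035 and -0.025 m and y of fuse_box_2 in the frame of rail between -0.008 and 0.008 m and angle between the y axis of fuse_box_2 and the x axis of rail, either way round below 0.12 rad and angle between fuse_box_2's own z axis and vertical below 0.1 rad and height (world z) of fuse_box_2 below 0.008 m) or (x of fuse_box_3 in the frame of rail between -0.035 and -0.025 m and y of fuse_box_3 in the frame of rail between -0.008 and 0.008 m and angle between the y axis of fuse_box_3 and the x axis of rail, either way round below 0.12 rad and angle between fuse_box_3's own z axis and vertical below 0.1 rad and height (world z) of fuse_box_3 below 0.008 m)) and ((x of fuse_box_1 in the frame of rail between -0.035 and -0.025 m and y of fuse_box_1 in the frame of rail between -0.07 and -0.054 m and angle between the y axis of fuse_box_1 and the x axis of rail, either way round below 0.12 rad and angle between fuse_box_1's own z axis and vertical below 0.1 rad and height (world z) of fuse_box_1 below 0.008 m) or (x of fuse_box_2 in the frame of rail between -0.035 and -0.025 m and y of fuse_box_2 in the frame of rail between -0.07 and -0.054 m and angle between the y axis of fuse_box_2 and the x axis of rail, either way round below 0.12 rad and angle between fuse_box_2's own z axis and vertical below 0.1 rad and height (world z) of fuse_box_2 below 0.008 m) or (x of fuse_box_3 in the frame of rail between -0.035 and -0.025 m and y of fuse_box_3 in the frame of rail between -0.07 and -0.054 m and angle between the y axis of fuse_box_3 and the x axis of rail, either way round below 0.12 rad and angle between fuse_box_3's own z axis and vertical below 0.1 rad and height (world z) of fuse_box_3 below 0.008 m)) and contact force between the fingers and fuse_box_1 below 0.1 N and contact force between the fingers and fuse_box_2 below 0.1 N and contact force between the fingers and fuse_box_3 below 0.1 N and value of joint case_lid below 0.2 rad), for 0.2 s.
2. the lid is raised by its tab (value of joint case_lid above 0.6 rad and contact force between the fingers and pull_tab above 0.2 N), for 0.1 s.
At the end, for the whole second after the job is handed in: At each pin one fuse box lies flat, end within 5 mm of the rail, centred within 8 mm of the pin, square within 0.12 rad, not touched by a finger or touching the tab; the lid is held still at 60 +/- 6.9 degrees (1.047 +/- 0.12 rad) with the fingers on the pull tab (((x of fuse_box_1 in the frame of rail between -0.035 and -0.025 m and y of fuse_box_1 in the frame of rail between 0.054 and 0.07 m and angle between the y axis of fuse_box_1 and the x axis of rail, either way round below 0.12 rad and angle between fuse_box_1's own z axis and vertical below 0.1 rad and height (world z) of fuse_box_1 below 0.008 m) or (x of fuse_box_2 in the frame of rail between -0.035 and -0.025 m and y of fuse_box_2 in the frame of rail between 0.054 and 0.07 m and angle between the y axis of fuse_box_2 and the x axis of rail, either way round below 0.12 rad and angle between fuse_box_2's own z axis and vertical below 0.1 rad and height (world z) of fuse_box_2 below 0.008 m) or (x of fuse_box_3 in the frame of rail between -0.035 and -0.025 m and y of fuse_box_3 in the frame of rail between 0.054 and 0.07 m and angle between the y axis of fuse_box_3 and the x axis of rail, either way round below 0.12 rad and angle between fuse_box_3's own z axis and vertical below 0.1 rad and height (world z) of fuse_box_3 below 0.008 m)) and ((x of fuse_box_1 in the frame of rail between -0.035 and -0.025 m and y of fuse_box_1 in the frame of rail between -0.008 and 0.008 m and angle between the y axis of fuse_box_1 and the x axis of rail, either way round below 0.12 rad and angle between fuse_box_1's own z axis and vertical below 0.1 rad and height (world z) of fuse_box_1 below 0.008 m) or (x of fuse_box_2 in the frame of rail between -0.035 and -0.025 m and y of fuse_box_2 in the frame of rail between -0.008 and 0.008 m and angle between the y axis of fuse_box_2 and the x axis of rail, either way round below 0.12 rad and angle between fuse_box_2's own z axis and vertical below 0.1 rad and height (world z) of fuse_box_2 below 0.008 m) or (x of fuse_box_3 in the frame of rail between -0.035 and -0.025 m and y of fuse_box_3 in the frame of rail between -0.008 and 0.008 m and angle between the y axis of fuse_box_3 and the x axis of rail, either way round below 0.12 rad and angle between fuse_box_3's own z axis and vertical below 0.1 rad and height (world z) of fuse_box_3 below 0.008 m)) and ((x of fuse_box_1 in the frame of rail between -0.035 and -0.025 m and y of fuse_box_1 in the frame of rail between -0.07 and -0.054 m and angle between the y axis of fuse_box_1 and the x axis of rail, either way round below 0.12 rad and angle between fuse_box_1's own z axis and vertical below 0.1 rad and height (world z) of fuse_box_1 below 0.008 m) or (x of fuse_box_2 in the frame of rail between -0.035 and -0.025 m and y of fuse_box_2 in the frame of rail between -0.07 and -0.054 m and angle between the y axis of fuse_box_2 and the x axis of rail, either way round below 0.12 rad and angle between fuse_box_2's own z axis and vertical below 0.1 rad and height (world z) of fuse_box_2 below 0.008 m) or (x of fuse_box_3 in the frame of rail between -0.035 and -0.025 m and y of fuse_box_3 in the frame of rail between -0.07 and -0.054 m and angle between the y axis of fuse_box_3 and the x axis of rail, either way round below 0.12 rad and angle between fuse_box_3's own z axis and vertical below 0.1 rad and height (world z) of fuse_box_3 below 0.008 m)) and contact force between the fingers and fuse_box_1 below 0.1 N and contact force between the fingers and fuse_box_2 below 0.1 N and contact force between the fingers and fuse_box_3 below 0.1 N and value of joint case_lid between 0.927 and 1.167 rad and velocity of joint case_lid between -0.1 and 0.1 rad/s and contact force between the fingers and pull_tab above 0.2 N and contact force between pull_tab and fuse_box_1 below 0.05 N and contact force between pull_tab and fuse_box_2 below 0.05 N and contact force between pull_tab and fuse_box_3 below 0.05 N and linear speed of each of fuse_box_1, fuse_box_2, fuse_box_3 below 0.02 m/s); the arm keeps its last pose, push and grip.
It fails at once if the ferrule jar is moved by more than 20 mm or tipped (distance of ferrule_jar from where it was at the start of the episode above 0.02 m or angle between ferrule_jar's own z axis and vertical above 0.4 rad).
It fails at once if the amber bottle is moved by more than 20 mm or tipped (distance of amber_bottle from where it was at the start of the episode above 0.02 m or angle between amber_bottle's own z axis and vertical above 0.4 rad).
It fails at once if the septa tin is moved by more than 20 mm or tipped (distance of septa_tin from where it was at the start of the episode above 0.02 m or angle between septa_tin's own z axis and vertical above 0.4 rad).
It fails at once if the tape roll is moved by more than 20 mm or tipped (distance of tape_roll from where it was at the start of the episode above 0.02 m or angle between tape_roll's own z axis and vertical above 0.4 rad).
It also fails if it takes over 61 s, if anything falls off the work surface, if the arm or the gripper's body presses on something with over 40 N, if the wrist force passes 120 N, or if a joint passes its speed limit or range.

ROBOT

A 7-joint arm with a two-finger parallel gripper is mounted at the origin on a cart in front of the work surface, level with it; the furniture and walls round the work are solid. World frame = base frame: x ahead of the robot, y to its left, z up, the work surface at z = 0. Lengths are in m, angles in rad, forces in N, time in s.
With the tool pointing down it reaches from about 0.4 to 0.9 m from the base axis. Payload 5.5 kg.
Tool frame: the origin (TCP) lies at the very end of the fingers, on their centre line; the grasp point (between the pads) lies 19 mm behind it (env.grasp_offset is the distance from the TCP to the grasp point, in m); x points along the fingers, z is the direction in which the jaws open and shut, and the axes are right-handed (so a half turn about x gives the same grasp; the last joint's range is limited). The gripper opens to 85 mm and grips with 20 to 120 N. Pads are 22 mm wide; open, the fingers measure 114 mm over their backs; the gripper's body (76 mm by 85 mm) begins 54 mm behind the grasp point. The pads swing forward as they close: fully open they stand 13 mm farther back than shut.
Start: joints at [-0.951, 0.501, -0.427, 1.55, 0.221, 1.138, -0.21], TCP at [0.227, 0.609, 0.231] pointing down, gripper open.
Joint ranges: [-2.88, 2.88], [-0.31, 2.03], [-1.54, 1.56], [0.2, 2.42], [-1.41, 4.55], [0.19, 2.02], [-2.57, 2.57]. Speed limits (rad/s): [2.57, 2.57, 3.14, 3.14, 3.14, 3.14, 3.14].

INTERFACE

Orientations are given as a 3x3 rotation matrix whose columns are the frame's x, y, z axes.
In Python, from cell import env, optics gives the robot as it stands. The module is installed in compiled form; this text tells all that it offers.
- The arm moves only by the shell command python3 -m pendant 'ROWS' [OPENING] [FORCE]. ROWS is JSON, a list of rows, each a list of 4 numbers: the shift along the tool's x, y, z in m, then the turn about the tool's x in rad. A call has 1 to 12 rows; each row shifts and turns the pose as measured when the row begins, along the tool's axes as they then stand; what a row does not reach is not made up. A row lasts 1/12 s, in which the tool goes at most 41.7 mm and 7.16 degrees, less where a joint would pass 70% of its speed; a pose out of reach is approached as far as the arm can. A call is refused whole if a number of a shift passes 0.0417 or a number of a turn 0.125, either way. A call with a gripper value outside its range is refused whole. OPENING is the finger opening in m, from 0 to 0.0854, set as the call begins (- or left out, the last holds). The fingers move at their own pace and stop on an object; FORCE is the grip in N (left out, the last holds). Time passes only in rows, so rows that do not move let the fingers close. It gives the time, the measured TCP pose, the force and the opening at its end, in the units of the state.
- env.get_obs(): the state, without advancing time (a new reading comes with each control period).
- optics.get_image(name): name is "scene" or "top" or "wrist"; returns a dict with "color" (384x512x3 uint8, red, green, blue), "vertical_fov" (degrees; the focal length in pixels is half the picture's height over the tangent of half this angle, whatever the lens; pixels are square), "cx", "cy" (the principal point, pixels), "world_from_camera" (4x4, takes a point from camera to world coordinates). Camera axes: x right, y up, looking along -z (the intrinsics and any distortion apply to the point x, -y, -z); pixel columns grow to the right and rows downward; lengths in m; the calibration is good to about 2 mm. A picture is of the moment at which its call begins. There is no depth.
- env.job_done(): hands the job in, once; it reports no verdict.
The state is a dict: "time": time; "joint_positions": joint angles; "dq": joint speeds; "effort": joint torques, N m; "tool_pos": TCP position; "orientation": TCP orientation; "wrist_force": force on the tool from outside, world axes, zero at the start; "moment": the same for the moment, N m; "width": finger opening in m.
Only numpy, scipy, OpenCV 4.12 (cv2) and the standard library are available. Lean on these libraries where they do the work, as an engineer would, in place of code of your own. Each camera call takes 0.05 s, during which the arm holds its last target. There are 200 camera calls.

## Working session

There is one attempt and no reset: what is moved stays moved. The work goes in short steps, Python scripts to look and compute and a shell command to move; the robot and the scene stay as the last step left them, time stands still between calls to the robot, and variables do not carry over. Pictures are saved under pics/ and viewed, about 8 in all and at most 12, crops included, and the job is handed in when it is done.

```bash
mkdir -p pics; python3 - <<'E'
from cell import env, optics
import cv2,numpy as np
o=env.get_obs();print({k:np.round(v,3).tolist() for k,v in o.items()})
for n in("top","scene"):
    d=optics.get_image(n);cv2.imwrite(f"pics/{n}0.png",d["color"][:,:,::-1]);print(n,d["vertical_fov"],d["cx"],d["cy"],np.round(d["world_from_camera"],4).tolist(),[k for k in d])
E
```

```text
{'time': 0.0, 'joint_positions': [-0.951, 0.502, -0.427, 1.551, 0.221, 1.138, -0.21], 'dq': [0.001, -0.0, -0.0, -0.001, -0.002, 0.001, 0.001], 'effort': [-0.001, -56.952, -5.817, -28.094, 0.011, 0.012, -0.0], 'tool_pos': [0.227, 0.608, 0.23], 'orientation': [[-0.001, -0.937, 0.349], [-0.002, 0.349, 0.937], [-1.0, 0.0, -0.002]], 'wrist_force': [-0.02, 0.002, -0.099], 'moment': [0.012, 0.032, 0.002], 'width': 0.085}
top 57.84029020680872 253.862740389984 190.0123422110714 [[0.0092, 0.9984, -0.0552, 0.5005], [-0.9997, 0.008, -0.021, 0.0709], [-0.0205, 0.0554, 0.9983, 1.2025], [0.0, 0.0, 0.0, 1.0]] ['color', 'vertical_fov', 'cx', 'cy', 'world_from_camera']
scene 44.55344179025206 254.5884214671007 189.43844555856 [[0.5752, 0.5279, -0.6249, -0.383], [-0.818, 0.3662, -0.4437, -0.6166], [-0.0054, 0.7663, 0.6424, 1.0593], [0.0, 0.0, 0.0, 1.0]] ['color', 'vertical_fov', 'cx', 'cy', 'world_from_camera']
```

View pics/top0.png

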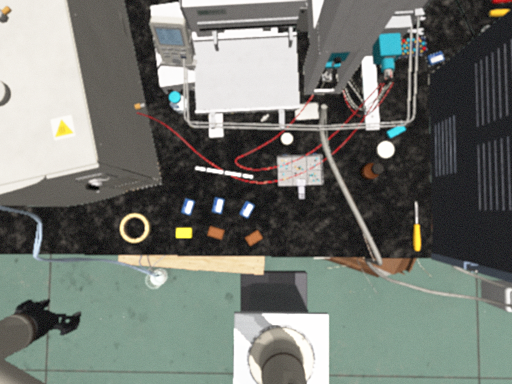

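View pics/scene0.png

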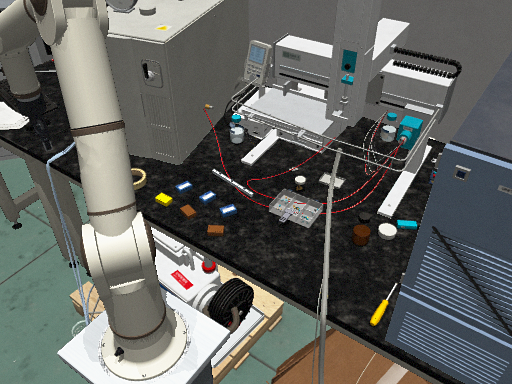

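Top view: the candidates are three blue/white boxes at (188,206), (218,205) and (247,209), against yellow (183,233) and brown (216,233), (254,238) look-alikes and teal items at (397,131) and (435,58). The first three fit, being blue and in front of the rail at (196–252, 168–178). The case is at (300,170), its tab at (301,190). I'll confirm in one enlarged crop and measure.

```bash
cat > h.py <<'E'
import cv2,numpy as np
from cell import env,optics
def shot(n,name=None):
    d=optics.get_image(n); 
    if name: cv2.imwrite(f"pics/{name}.png",d["color"][:,:,::-1])
    return d
def ray(d,u,v):
    H=d["color"].shape[0];f=H/2/np.tan(np.radians(d["vertical_fov"])/2)
    T=d["world_from_camera"];return T[:3,3],T[:3,:3]@np.array([(u-d["cx"])/f,-(v-d["cy"])/f,-1.])
def cast(d,u,v,z):
    o,r=ray(d,u,v);return o+r*(z-o[2])/r[2]
def pix(d,p):
    H=d["color"].shape[0];f=H/2/np.tan(np.radians(d["vertical_fov"])/2)
    T=d["world_from_camera"];c=T[:3,:3].T@(np.asarray(p)-T[:3,3]);return d["cx"]+f*c[0]/-c[2],d["cy"]-f*c[1]/-c[2]
def boxes(d,mn,roi=None,z=.018):
    a=d["color"];hsv=cv2.cvtColor(a,cv2.COLOR_RGB2HSV)
    m=cv2.inRange(hsv,(100,90,40),(130,255,255))
    if roi: k=np.zeros_like(m);k[roi[1]:roi[3],roi[0]:roi[2]]=1;m=m*k
    out=[]
    for c in cv2.findContours(m,cv2.RETR_EXTERNAL,cv2.CHAIN_APPROX_NONE)[0]:
        if cv2.contourArea(c)>mn: out.append(c)
    return out
E
python3 - <<'E'
from h import *
d=shot("top")
im=cv2.resize(d["color"][150:250,170:330],None,fx=5,fy=5,interpolation=cv2.INTER_CUBIC);cv2.imwrite("pics/c1.png",im[:,:,::-1])
for c in boxes(d,4,(170,190,270,225)):
    (u,v),s,a=cv2.minAreaRect(c);print(u,v,s,a,cast(d,u,v,.018).round(3))
for n,u,v,z in(("rL",197,169,.014),("rR",252,178,.014),("tab",301,196,.031),("caseFL",279,185,.033),("caseFR",324,185,.033),("caseBL",279,156,.033),("caseBR",324,156,.033)):print(n,cast(d,u,v,z).round(3))
E
```

```text
246.73849487304688 209.20770263671875 (11.65926456451416, 16.99275779724121) 29.74488067626953 [0.5   0.119 0.018]
187.75001525878906 206.25001525878906 (11.70042610168457, 17.076295852661133) 18.434947967529297 [0.509 0.321 0.018]
217.76470947265625 205.05880737304688 (11.93117618560791, 17.13750648498535) 12.528807640075684 [0.514 0.219 0.018]
rL [0.637 0.293 0.014]
rR [0.607 0.103 0.014]
tab [ 0.546 -0.063  0.031]
caseFL [0.583 0.011 0.033]
caseFR [ 0.584 -0.14   0.033]
caseBL [0.681 0.011 0.033]
caseBR [ 0.682 -0.14   0.033]
```

View pics/c1.png

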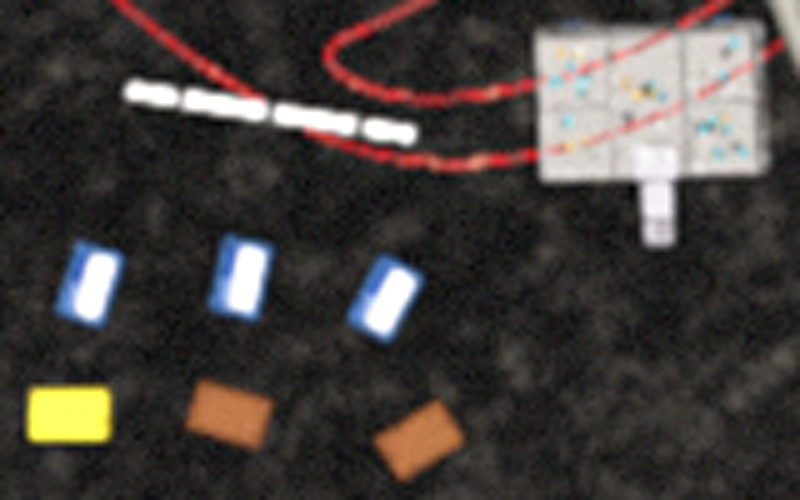

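The crop confirms it: three blue boxes with white labels stand in front of the rail, and the brown and yellow ones are look-alikes. Next I go above the boxes for a close look.

```bash
python3 -m pendant '[[0,-0.035,-0.0215,0],[0,-0.035,-0.0215,0],[0,-0.035,-0.0215,0],[0,-0.035,-0.0215,0],[0,-0.035,-0.0215,0],[0,-0.035,-0.0215,0],[0,-0.035,-0.0215,0],[0,-0.035,-0.0215,0],[0,-0.035,-0.0215,0],[0,-0.035,-0.0215,0],[0,-0.035,-0.0215,-0.1],[0,-0.035,-0.0215,-0.1]]' 0.05
cat >> h.py <<'E'
def go(p,ang=None):
    """print tool-axis shift to world TCP p, and turn so tool z points at world angle ang (deg, mod 180)"""
    o=env.get_obs();R=np.array(o["orientation"]);t=np.array(o["tool_pos"])
    print("tcp",t.round(4),"shift",(R.T@(np.array(p)-t)).round(4),"tilt",R[2].round(3),"F",np.round(o["wrist_force"],1),"w",round(float(o["width"]),4),"t",round(o["time"],2))
    a=np.degrees(np.arctan2(R[1,2],R[0,2]));print("jaw ang",a.round(2), "" if ang is None else "turn %.3f"%-np.radians((ang-a+90)%180-90))
E
python3 - <<'E'
from h import *
go((.50,.22,.23),81)
d=shot("wrist","w1");print(d["world_from_camera"].round(3).tolist(),d["vertical_fov"])
E
```

```text
time: 1.15
tool_pos: [0.5293, 0.2251, 0.2241]
orientation: [[-0.011, -0.992, 0.128], [0.001, 0.128, 0.992], [-1.0, 0.011, -0.0]]
wrist_force: [0.1, 0.9, 0.6]
width: 0.0501
tcp [0.5293 0.2251 0.2241] shift [-0.0056  0.0285 -0.0088] tilt [-1.     0.011 -0.   ] F [0.1 0.9 0.6] w 0.0501 t 1.15
jaw ang 82.62 turn 0.028
[[0.128, -0.955, -0.269, 0.46], [0.992, 0.123, 0.037, 0.234], [-0.002, -0.272, 0.962, 0.367], [0.0, 0.0, 0.0, 1.0]] 62.761942432351674
```

View pics/w1.png

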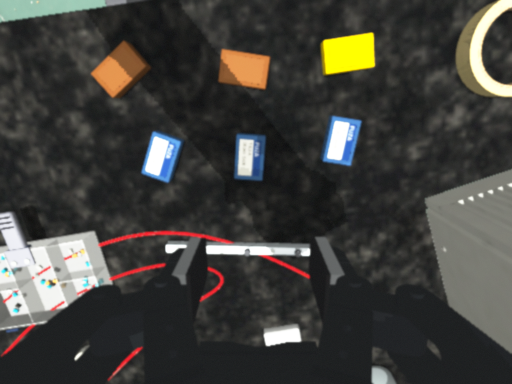

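Wrist view: boxes 3, 2 and 1 at (161,157), (250,157) and (342,141), the rail across (166–345, 250) with its right end behind the finger. The case is lower left with its tab at (12,235). I move 55 mm forward to clear the fingers from the rail, then measure.

```bash
python3 -m pendant '[[0,-0.03,0,0],[0,-0.03,0,0],[0,0,0,0],[0,0,0,0]]'
python3 - <<'E'
from h import *
go((.50,.22,.23),81)
d=shot("wrist","w2");a=d["color"]
for c in boxes(d,100):
    h=cv2.convexHull(c);(u,v),s,an=cv2.minAreaRect(h)
    P=np.array([cast(d,*q,.018)[:2] for q in cv2.boxPoints(cv2.minAreaRect(h))])
    e=[P[1]-P[0],P[2]-P[1]];L=[np.linalg.norm(x) for x in e];l=e[int(np.argmax(L))]
    print("px",round(u),round(v),"ctr",P.mean(0).round(4),"size",np.round(L,4),"len ang",round((np.degrees(np.arctan2(l[1],l[0]))+90)%180-90,1))
cv2.imwrite("pics/c2.png",cv2.resize(a[150:260,130:400],None,fx=2.9,fy=2.9,interpolation=cv2.INTER_CUBIC)[:,:,::-1])
g=cv2.cvtColor(a,cv2.COLOR_RGB2HSV);m=cv2.inRange(g,(0,0,170),(180,50,255));m[:150]=0;m[260:]=0;m[:,:100]=0
for c in cv2.findContours(m,0,1)[0]:
    if cv2.contourArea(c)>15:print("white",cv2.boundingRect(c))
E
```

```text
time: 1.53
tool_pos: [0.6001, 0.1986, 0.2208]
orientation: [[-0.01, -0.99, 0.143], [-0.008, 0.143, 0.99], [-1.0, 0.009, -0.009]]
wrist_force: [-1.1, 0.5, -0.7]
width: 0.0499
tcp [0.6001 0.1986 0.2208] shift [-0.0084  0.1022  0.0068] tilt [-1.     0.009 -0.009] F [-1.1  0.5 -0.7] w 0.0499 t 1.53
jaw ang 81.8 turn 0.014
px 266 87 ctr [0.5146 0.2165] size [0.0519 0.0339] len ang -12.2
px 172 89 ctr [0.5021 0.1193] size [0.0541 0.0368] len ang -29.2
px 364 67 ctr [0.5094 0.3181] size [0.0537 0.0364] len ang -17.4
white (320, 189, 31, 9)
white (266, 189, 49, 9)
white (176, 187, 86, 10)
white (100, 177, 26, 83)
```

View pics/c2.png

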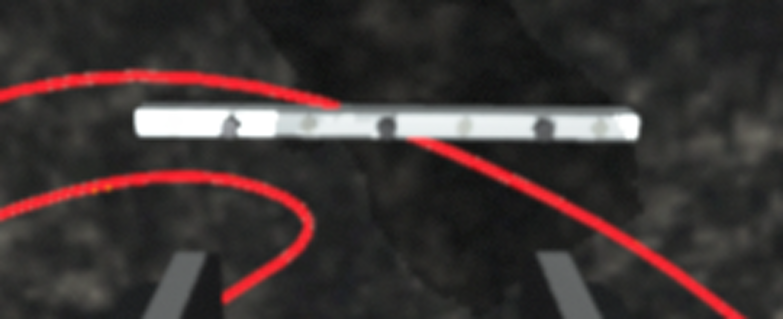

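The crop shows the rail clearly: ends at px (176.2,192.1) and (350.7,193.4), pins at px (209.7,192.8), (263.1,193.8) and (317.2,193.8). I convert those.

```bash
python3 - <<'E'
from h import *
d=shot("wrist")
p=np.array([cast(d,u,v,z)[:2] for u,v,z in((209.7,193,.0175),(263.1,193.8,.0175),(317.2,193.8,.0175),(176.2,192.3,.012),(350.7,193.4,.012))])
print(p.round(4),"pins gap",np.linalg.norm(np.diff(p[:3],axis=0),axis=1),"len",np.linalg.norm(p[4]-p[3]))
for q,r in((p[0],p[2]),(p[3],p[4])):
    y=(r-q)/np.linalg.norm(r-q);x=np.array([y[1],-y[0]]);c=(q+r)/2
    print("c",c.round(4),"x ang",np.degrees(np.arctan2(x[1],x[0])).round(2));
    for k in(62,0,-62):print(" place",(c+k/1e3*y-.03*x).round(4))
go((.5021,.1193,.05),-29.2+90)
T=d["world_from_camera"];print(T[:3,3].round(4))
E
```

```text
[[0.6188 0.1373]
 [0.6282 0.1976]
 [0.6368 0.2586]
 [0.6139 0.0977]
 [0.6435 0.2977]] pins gap [0.06104998 0.06164673] len 0.20222895214455122
c [0.6278 0.198 ] x ang -8.47
 place [0.6073 0.2637]
 place [0.5981 0.2024]
 place [0.589  0.1411]
c [0.6287 0.1977] x ang -8.41
 place [0.6081 0.2634]
 place [0.599  0.2021]
 place [0.5899 0.1408]
tcp [0.5992 0.1991 0.221 ] shift [ 0.1725  0.0834 -0.0911] tilt [-1.     0.009 -0.009] F [-0.5 -0.4  0.7] w 0.0501 t 1.63
jaw ang 81.89 turn 0.368
[0.5303 0.2093 0.3632]
```

```bash
python3 -m pendant '[[0.028,0.014,-0.0155,0],[0.028,0.014,-0.0155,0],[0.028,0.014,-0.0155,0],[0.028,0.014,-0.0155,0],[0.028,0.014,-0.0155,0],[0.028,0.014,-0.0155,0.12],[0,0,0,0.124],[0,0,0,0.124],[0,0,0,0]]' 0.048
python3 - <<'E'
from h import *
go((.501,.1175,.005),-29.2+90)
E
```

```text
time: 2.38
tool_pos: [0.4855, 0.1273, 0.0511]
orientation: [[-0.009, -0.877, 0.481], [-0.0, 0.481, 0.877], [-1.0, 0.008, -0.005]]
wrist_force: [-0.4, 0.0, -0.2]
width: 0.0482
tcp [0.4855 0.1273 0.0511] shift [ 0.046  -0.0187 -0.0009] tilt [-1.     0.008 -0.005] F [-0.4  0.  -0.2] w 0.0482 t 2.38
jaw ang 61.24 turn 0.008
```

```bash
python3 -m pendant '[[0,-0.018,-0.001,0],[0.015,-0.001,0,0],[0.015,0,0,0],[0.01,0,0,0],[0,0,0,0]]'
python3 - <<'E'
from h import *
go((.501,.1175,.004),-29.2+90)
d=shot("wrist","w3")
E
```

```text
time: 2.8
tool_pos: [0.5005, 0.1242, 0.0135]
orientation: [[-0.004, -0.889, 0.458], [0.004, 0.458, 0.889], [-1.0, 0.005, 0.001]]
wrist_force: [-0.4, 0.5, -0.4]
width: 0.048
tcp [0.5005 0.1242 0.0135] shift [ 0.0094 -0.0035 -0.0057] tilt [-1.     0.005  0.001] F [-0.4  0.5 -0.4] w 0.048 t 2.8
jaw ang 62.77 turn 0.034
```

View pics/w3.png

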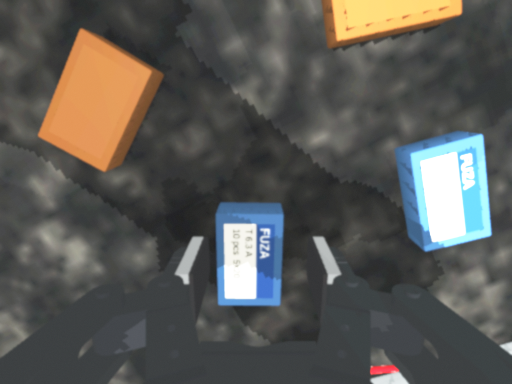

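The wrist view shows box 3 squarely between the jaws (box at columns 217–283, fingers at 203 and 315). I descend and grip.

```bash
python3 -m pendant '[[0,-0.003,-0.005,0.025],[0.01,0,0,0],[0,0,0,0]]'
python3 -m pendant '[[0,0,0,0],[0,0,0,0],[0,0,0,0],[0,0,0,0],[0,0,0,0]]' 0.02 20
python3 - <<'E'
from h import *
go((.501,.1175,.004),81.6)
E
```

```text
time: 3.1
tool_pos: [0.5021, 0.1198, 0.0055]
orientation: [[-0.001, -0.878, 0.478], [0.005, 0.478, 0.878], [-1.0, 0.003, 0.004]]
wrist_force: [-0.2, -0.1, -0.3]
width: 0.048
time: 3.52
tool_pos: [0.5028, 0.1198, 0.0063]
orientation: [[0.001, -0.878, 0.478], [0.005, 0.478, 0.878], [-1.0, 0.002, 0.005]]
wrist_force: [0.2, 0.2, 0.5]
width: 0.0311
tcp [0.5028 0.1198 0.0063] shift [ 0.0023  0.0005 -0.0029] tilt [-1.     0.002  0.005] F [0.2 0.2 0.5] w 0.0311 t 3.52
jaw ang 61.45 turn -0.352
```

```bash
python3 -m pendant '[[-0.005,0,0,0],[0,0,0,-0.12],[0,0,0,-0.12],[0,0,0,-0.11],[0,0,0,0]]'
python3 - <<'E'
from h import *
x=np.array([np.cos(np.radians(-8.4)),np.sin(np.radians(-8.4))])
go((*(np.array([.5895,.141])-.012*x),.010),81.6)
E
```

```text
time: 3.93
tool_pos: [0.5031, 0.1199, 0.0131]
orientation: [[0.002, -0.991, 0.132], [0.005, 0.132, 0.991], [-1.0, -0.001, 0.005]]
wrist_force: [-0.1, 0.0, -0.2]
width: 0.0312
tcp [0.5031 0.1199 0.0131] shift [ 0.0033 -0.0708  0.0325] tilt [-1.    -0.001  0.005] F [-0.1  0.  -0.2] w 0.0312 t 3.93
jaw ang 82.4 turn 0.014
```

```bash
python3 -m pendant '[[0,-0.023,0.0105,0],[0,-0.023,0.0105,0],[0,-0.022,0.0105,0.01],[0,0,0,0],[0,0,0,0]]'
python3 - <<'E'
from h import *
go((.5895,.141,.008),81.6)
d=shot("wrist","w4");c=max(boxes(d,300),key=lambda c:cv2.boundingRect(c)[1]+0*len(c))
for c in boxes(d,300):
    h=cv2.convexHull(c);P=np.array([cast(d,*q,.023)[:2] for q in cv2.boxPoints(cv2.minAreaRect(h))]);print(P.mean(0).round(4),P.round(4).tolist())
E
```

```text
time: 4.35
tool_pos: [0.5756, 0.1415, 0.014]
orientation: [[-0.001, -0.987, 0.16], [0.004, 0.16, 0.987], [-1.0, 0.002, 0.004]]
wrist_force: [-0.7, -1.0, 0.2]
width: 0.0316
tcp [0.5756 0.1415 0.014 ] shift [ 0.006  -0.0138  0.0017] tilt [-1.     0.002  0.004] F [-0.7 -1.   0.2] w 0.0316 t 4.35
jaw ang 80.81 turn -0.014
[0.5735 0.141 ] [[0.5434, 0.1296], [0.5486, 0.1615], [0.6039, 0.1543], [0.5981, 0.1188]]
[0.514  0.2123] [[0.5333, 0.1891], [0.4842, 0.199], [0.4938, 0.2336], [0.5446, 0.2277]]
```

View pics/w4.png

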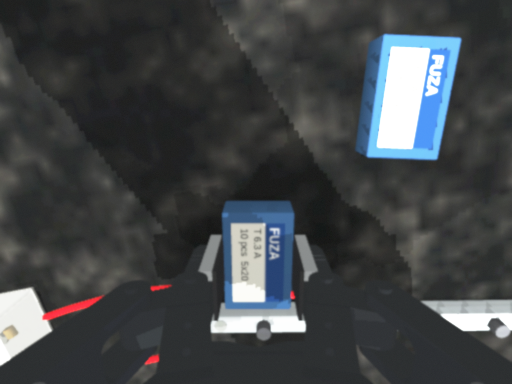

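Box 3 is held square, its end just short of the rail with pin 3 (px 264,328) about in line. I lower it and ease it to the rail.

```bash
python3 -m pendant '[[0.006,-0.005,0.0015,-0.014],[0.001,-0.004,0,0],[0,0,0,0]]'; python3 -m pendant '[[0,-0.003,0,0],[0,-0.002,0,0],[0,0,0,0]]'
python3 - <<'E'
from h import *
go((.5895,.141,.0065),81.6)
d=shot("wrist");print([cast(d,*q,.018)[:2].round(4).tolist() for q in ((258,222),(258,307))])
E
```

```text
time: 4.65
tool_pos: [0.5836, 0.1411, 0.0066]
orientation: [[-0.002, -0.989, 0.146], [0.004, 0.146, 0.989], [-1.0, 0.002, 0.003]]
wrist_force: [0.7, -0.6, -0.3]
width: 0.0315
time: 4.9
tool_pos: [0.5874, 0.1396, 0.0059]
orientation: [[-0.004, -0.989, 0.147], [0.003, 0.147, 0.989], [-1.0, 0.005, 0.002]]
wrist_force: [0.6, 0.6, 0.1]
width: 0.0312
tcp [0.5874 0.1396 0.0059] shift [-0.0006 -0.0019  0.0017] tilt [-1.     0.005  0.002] F [0.6 0.6 0.1] w 0.0312 t 4.9
jaw ang 81.54 turn -0.001
[[0.567, 0.1421], [0.6102, 0.1357]]
```

```bash
python3 -m pendant '[[0,-0.002,0.0015,0],[0,-0.001,0,0],[0,0,0,0]]'; python3 -m pendant '[[0,-0.002,0,0],[0,-0.001,0,0]]'
```

```text
time: 5.2
tool_pos: [0.5893, 0.1406, 0.0058]
orientation: [[-0.007, -0.989, 0.147], [0.002, 0.147, 0.989], [-1.0, 0.007, 0.001]]
wrist_force: [0.5, -0.3, -0.1]
width: 0.0313
time: 5.37
tool_pos: [0.5893, 0.1407, 0.0058]
orientation: [[-0.012, -0.989, 0.147], [0.002, 0.147, 0.989], [-1.0, 0.012, -0.0]]
wrist_force: [-3.1, -1.0, 3.7]
width: 0.0314
```

Contact is felt at x = 0.589, as predicted. I release, lift and look.

```bash
python3 -m pendant '[[0,0,0,0],[0,0,0,0],[0,0,0,0],[-0.02,0,0,0],[-0.04,0,0,0],[-0.04,0.02,0,0],[0,0.035,0,0],[0,0.02,0,0],[0,0,0,0]]' 0.042
python3 - <<'E'
from h import *
go((.514,.214,.05),-12.2+90)
d=shot("wrist","w5");x=np.array([np.cos(np.radians(-8.4)),np.sin(np.radians(-8.4))])
for c in boxes(d,100):
    h=cv2.convexHull(c);P=np.array([cast(d,*q,.018)[:2] for q in cv2.boxPoints(cv2.minAreaRect(h))]);e=[P[1]-P[0],P[2]-P[1]];L=[np.linalg.norm(q) for q in e];l=e[int(np.argmax(L))]
    print("px",np.round(cv2.minAreaRect(h)[0]),"ctr",P.mean(0).round(4),"size",np.round(L,4),"ang",round((np.degrees(np.arctan2(l[1],l[0]))+90)%180-90,1))
print(d["world_from_camera"][:3,3])
E
```

```text
time: 6.12
tool_pos: [0.5198, 0.1512, 0.1095]
orientation: [[-0.004, -0.989, 0.15], [0.003, 0.15, 0.989], [-1.0, 0.005, 0.003]]
wrist_force: [-0.1, -0.2, 0.2]
width: 0.0423
tcp [0.5198 0.1512 0.1095] shift [0.0597 0.0149 0.0611] tilt [-1.     0.005  0.003] F [-0.1 -0.2  0.2] w 0.0423 t 6.12
jaw ang 81.39 turn 0.063
px [258. 272.] ctr [0.5835 0.1408] size [0.0332 0.0551] ang -7.6
px [340. 177.] ctr [0.5135 0.2151] size [0.054  0.0358] ang -12.6
px [474. 149.] ctr [0.5073 0.315 ] size [0.0545 0.0424] ang -16.9
[0.44935455 0.16103229 0.25169887]
```

View pics/w5.png

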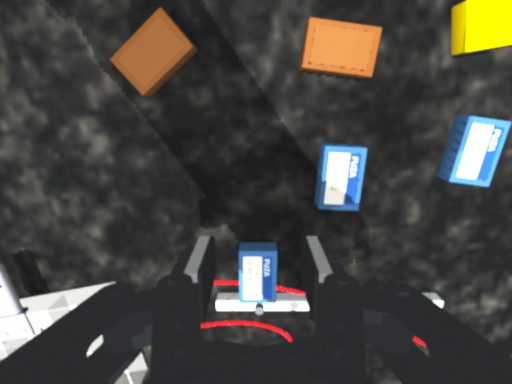

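Box 3 (px 258,272) stands at the rail, in line with its pin. Next is box 2.

```bash
python3 -m pendant '[[0.015,0.009,0.032,0],[0.02,0.005,0.032,0.06],[0.02,0,0,0],[0,0,0,0]]' 0.048
python3 - <<'E'
from h import *
go((.515,.217,.0065),77.6)
E
```

```text
time: 6.5
tool_pos: [0.5255, 0.2157, 0.0548]
orientation: [[0.008, -0.976, 0.219], [0.004, 0.219, 0.976], [-1.0, -0.006, 0.006]]
wrist_force: [-1.3, -0.8, -0.6]
width: 0.0482
tcp [0.5255 0.2157 0.0548] shift [ 0.0482  0.0109 -0.0013] tilt [-1.    -0.006  0.006] F [-1.3 -0.8 -0.6] w 0.0482 t 6.5
jaw ang 77.34 turn -0.005
```

```bash
python3 -m pendant '[[0,0.01,-0.001,0],[0.02,0,0,0],[0.018,0,0,0],[0.008,0,0,0],[0,0,0,0]]'
python3 - <<'E'
from h import *
go((.515,.217,.0065),77.6)
E
```

```text
time: 6.92
tool_pos: [0.5189, 0.2155, 0.009]
orientation: [[0.01, -0.975, 0.222], [0.004, 0.222, 0.975], [-1.0, -0.009, 0.006]]
wrist_force: [-0.0, 0.5, 0.7]
width: 0.048
tcp [0.5189 0.2155 0.009 ] shift [0.0025 0.0041 0.0006] tilt [-1.    -0.009  0.006] F [-0.   0.5  0.7] w 0.048 t 6.92
jaw ang 77.19 turn -0.007
```

```bash
python3 -m pendant '[[0.003,0.004,0.001,0],[0.001,0,0,0]]'
python3 -m pendant '[[0,0,0,0],[0,0,0,0],[0,0,0,0],[0,0,0,0],[-0.004,0,0,-0.07],[0,0,0,0]]' 0.02 20
python3 - <<'E'
from h import *
x=np.array([np.cos(np.radians(-8.4)),np.sin(np.radians(-8.4))])
go((*(np.array([.5985,.2022])-.012*x),.009),81.6)
E
```

```text
time: 7.08
tool_pos: [0.5159, 0.2163, 0.006]
orientation: [[0.011, -0.975, 0.224], [0.003, 0.224, 0.975], [-1.0, -0.01, 0.006]]
wrist_force: [0.1, -0.4, -0.4]
width: 0.0478
time: 7.58
tool_pos: [0.5181, 0.2166, 0.0136]
orientation: [[0.016, -0.988, 0.154], [0.005, 0.154, 0.988], [-1.0, -0.015, 0.007]]
wrist_force: [0.4, -0.7, -0.3]
width: 0.0311
tcp [0.5181 0.2166 0.0136] shift [ 0.0057 -0.0696 -0.002 ] tilt [-1.    -0.015  0.007] F [ 0.4 -0.7 -0.3] w 0.0311 t 7.58
jaw ang 81.17 turn -0.008
```

```bash
python3 -m pendant '[[0,-0.023,-0.0005,-0.005],[0,-0.023,-0.0005,0],[0.001,-0.021,-0.0005,0],[0.004,0,0,0],[0,0,0,0]]'
python3 - <<'E'
from h import *
go((.5985,.2022,.006),81.6)
E
```

```text
time: 8.0
tool_pos: [0.5857, 0.2054, 0.0099]
orientation: [[0.016, -0.988, 0.155], [0.006, 0.155, 0.988], [-1.0, -0.015, 0.008]]
wrist_force: [-0.4, 1.5, -0.3]
width: 0.0314
tcp [0.5857 0.2054 0.0099] shift [ 0.0041 -0.013  -0.0012] tilt [-1.    -0.015  0.008] F [-0.4  1.5 -0.3] w 0.0314 t 8.0
jaw ang 81.1 turn -0.009
```

```bash
python3 -m pendant '[[0.003,-0.004,-0.001,-0.009],[0.001,-0.003,0,0],[0,-0.002,0,0],[0,0,0,0]]'; python3 -m pendant '[[0,-0.002,-0.0005,0],[0,-0.001,0,0],[0,0,0,0]]'
```

```text
time: 8.33
tool_pos: [0.5914, 0.2048, 0.007]
orientation: [[0.012, -0.989, 0.145], [0.006, 0.145, 0.989], [-1.0, -0.011, 0.008]]
wrist_force: [0.4, 0.4, -1.2]
width: 0.0313
time: 8.58
tool_pos: [0.593, 0.2044, 0.0069]
orientation: [[0.011, -0.99, 0.143], [0.006, 0.143, 0.99], [-1.0, -0.01, 0.007]]
wrist_force: [-0.1, 0.1, 1.1]
width: 0.0314
```

```bash
python3 -m pendant '[[0,-0.002,-0.0012,0],[0,-0.002,0,0]]'; python3 -m pendant '[[0,-0.002,0,0],[0,-0.001,0,0]]';python3 -m pendant '[[0,-0.002,0,0],[0,0,0,0]]'
```

```text
time: 8.75
tool_pos: [0.5963, 0.203, 0.0069]
orientation: [[0.01, -0.99, 0.143], [0.006, 0.143, 0.99], [-1.0, -0.009, 0.007]]
wrist_force: [-1.0, -0.7, 2.0]
width: 0.0313
time: 8.92
tool_pos: [0.5996, 0.2023, 0.0069]
orientation: [[0.01, -0.99, 0.143], [0.006, 0.143, 0.99], [-1.0, -0.009, 0.007]]
wrist_force: [-1.1, 1.0, 0.9]
width: 0.0312
time: 9.08
tool_pos: [0.6012, 0.2022, 0.0069]
orientation: [[0.008, -0.99, 0.143], [0.006, 0.143, 0.99], [-1.0, -0.008, 0.007]]
wrist_force: [-1.8, -1.4, 2.0]
width: 0.0314
```

```bash
python3 -m pendant '[[0,-0.002,0,0],[0,0,0,0]]'
python3 -m pendant '[[0,-0.002,0,0],[0,0,0,0]]'
python3 - <<'E'
from h import *
go((.5985,.2022,.006),81.6)
d=shot("wrist","w6")
E
```

```text
time: 9.25
tool_pos: [0.6011, 0.2022, 0.007]
orientation: [[0.005, -0.99, 0.143], [0.005, 0.143, 0.99], [-1.0, -0.004, 0.006]]
wrist_force: [1.2, -0.1, 1.4]
width: 0.0312
time: 9.42
tool_pos: [0.6011, 0.2022, 0.0071]
orientation: [[0.001, -0.99, 0.142], [0.005, 0.142, 0.99], [-1.0, -0.0, 0.005]]
wrist_force: [0.4, -1.1, 2.5]
width: 0.0312
tcp [0.6011 0.2022 0.0071] shift [ 0.0011  0.0026 -0.0004] tilt [-1.    -0.     0.005] F [ 0.4 -1.1  2.5] w 0.0312 t 9.42
jaw ang 81.82 turn 0.004
```

View pics/w6.png

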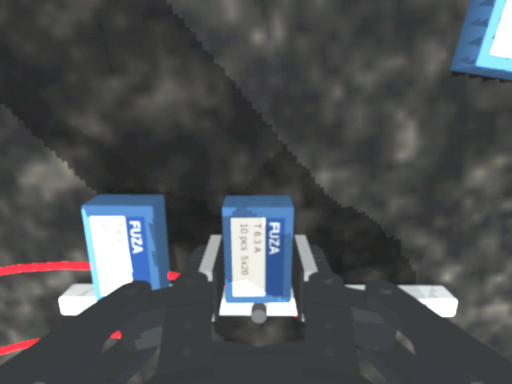

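Box 2 sits square at the rail, the pin in line at px (259,313), with box 3 flush beside it. I release it and go to box 1.

```bash
python3 -m pendant '[[0,0,0,0],[0,0,0,0],[0,0,0,0],[-0.02,0,0,0],[-0.03,0,0,0],[-0.02,0.03,0.02,0],[0,0.03,0.025,0],[0,0.02,0.03,0],[0,0,0.02,0],[0,0,0,0.1]]' 0.042
python3 - <<'E'
from h import *
go((.5095,.32,.05),72.8)
d=shot("wrist","w7")
for c in boxes(d,100):
    h=cv2.convexHull(c);P=np.array([cast(d,*q,.018)[:2] for q in cv2.boxPoints(cv2.minAreaRect(h))]);e=[P[1]-P[0],P[2]-P[1]];L=[np.linalg.norm(q) for q in e];l=e[int(np.argmax(L))]
    print("px",np.round(cv2.minAreaRect(h)[0]),"ctr",P.mean(0).round(4),"size",np.round(L,4),"ang",round((np.degrees(np.arctan2(l[1],l[0]))+90)%180-90,1))
print(d["world_from_camera"][:3,3])
E
```

```text
time: 10.3
tool_pos: [0.5393, 0.3055, 0.0785]
orientation: [[0.007, -0.968, 0.251], [0.005, 0.251, 0.968], [-1.0, -0.006, 0.006]]
wrist_force: [0.2, 0.2, -0.2]
width: 0.0417
tcp [0.5393 0.3055 0.0785] shift [0.0283 0.0326 0.0064] tilt [-1.    -0.006  0.006] F [ 0.2  0.2 -0.2] w 0.0417 t 10.3
jaw ang 75.46 turn 0.046
px [ 63. 295.] ctr [0.5672 0.1492] size [0.0466 0.0263] ang -79.6
px [145. 282.] ctr [0.5723 0.2114] size [0.0318 0.0154] ang 80.2
px [268. 161.] ctr [0.5087 0.3203] size [0.0512 0.0322] ang -17.2
[0.46865414 0.32249967 0.21994971]
```

```bash
python3 -m pendant '[[0.012,0.015,0.003,0.046],[0.015,0.017,0.003,0],[0,0,0,0]]' 0.048
python3 - <<'E'
from h import *
go((.5095,.32,.0065),72.8)
E
```

```text
time: 10.6
tool_pos: [0.5118, 0.319, 0.0511]
orientation: [[0.01, -0.952, 0.305], [0.004, 0.305, 0.952], [-1.0, -0.009, 0.007]]
wrist_force: [-1.6, 0.5, 0.4]
width: 0.0481
tcp [0.5118 0.319  0.0511] shift [ 0.0446  0.0029 -0.    ] tilt [-1.    -0.009  0.007] F [-1.6  0.5  0.4] w 0.0481 t 10.6
jaw ang 72.25 turn -0.010
```

```bash
python3 -m pendant '[[0.018,0.002,0,-0.01],[0.016,0.001,0,0],[0.008,0,0,0],[0.002,0,0,0]]'
python3 - <<'E'
from h import *
go((.5095,.32,.0065),72.8)
E
python3 -m pendant '[[0,0,0,0],[0,0,0,0],[0,0,0,0],[0,0,0,0]]' 0.02 20
python3 -m pendant '[[-0.004,0,0,-0.08],[0,0,0,-0.075],[0,0,0,0]]'
python3 - <<'E'
from h import *
x=np.array([np.cos(np.radians(-8.4)),np.sin(np.radians(-8.4))])
go((*(np.array([.6077,.2635])-.012*x),.009),81.6)
E
```

```text
time: 10.93
tool_pos: [0.514, 0.3171, 0.0074]
orientation: [[0.014, -0.957, 0.291], [0.002, 0.291, 0.957], [-1.0, -0.013, 0.006]]
wrist_force: [-0.6, 0.3, -0.1]
width: 0.0483
tcp [0.514  0.3171 0.0074] shift [0.0008 0.0052 0.0015] tilt [-1.    -0.013  0.006] F [-0.6  0.3 -0.1] w 0.0483 t 10.93
jaw ang 73.06 turn 0.005
time: 11.27
tool_pos: [0.5173, 0.3149, 0.0088]
orientation: [[0.016, -0.956, 0.294], [0.002, 0.294, 0.956], [-1.0, -0.015, 0.007]]
wrist_force: [-0.5, 0.1, -0.3]
width: 0.0315
time: 11.52
tool_pos: [0.5189, 0.3149, 0.015]
orientation: [[0.019, -0.99, 0.137], [0.003, 0.137, 0.991], [-1.0, -0.019, 0.005]]
wrist_force: [-0.2, 0.7, -1.2]
width: 0.0315
tcp [0.5189 0.3149 0.015 ] shift [ 0.0073 -0.0829 -0.0386] tilt [-1.    -0.019  0.005] F [-0.2  0.7 -1.2] w 0.0315 t 11.52
jaw ang 82.13 turn 0.009
```

```bash
python3 -m pendant '[[0,-0.027,-0.0125,0.009],[0.002,-0.028,-0.013,0],[0.003,-0.026,-0.012,0],[0.002,0,0,0],[0,0,0,0]]'
python3 - <<'E'
from h import *
go((.6155,.2623,.006),81.6)
E
```

```text
time: 11.93
tool_pos: [0.597, 0.2672, 0.012]
orientation: [[0.023, -0.988, 0.152], [0.006, 0.152, 0.988], [-1.0, -0.021, 0.009]]
wrist_force: [-1.8, 0.6, -0.4]
width: 0.0313
tcp [0.597  0.2672 0.012 ] shift [ 0.0064 -0.0189 -0.0021] tilt [-1.    -0.021  0.009] F [-1.8  0.6 -0.4] w 0.0313 t 11.93
jaw ang 81.26 turn -0.006
```

```bash
python3 -m pendant '[[0.003,-0.005,-0.001,-0.006],[0.002,-0.005,-0.001,0],[0,-0.002,0,0],[0,0,0,0]]'; python3 -m pendant '[[0,-0.002,0,0],[0,-0.002,0,0]]';python3 -m pendant '[[0,-0.002,0,0],[0,0,0,0]]'
python3 - <<'E'
from h import *
go((.6155,.2623,.006),81.6)
E
```

```text
time: 12.27
tool_pos: [0.6095, 0.2634, 0.0076]
orientation: [[0.023, -0.989, 0.149], [0.006, 0.149, 0.989], [-1.0, -0.022, 0.009]]
wrist_force: [-0.6, -0.4, -0.2]
width: 0.0312
time: 12.43
tool_pos: [0.6123, 0.2642, 0.0076]
orientation: [[0.022, -0.989, 0.147], [0.006, 0.147, 0.989], [-1.0, -0.021, 0.01]]
wrist_force: [-0.2, -0.2, -0.3]
width: 0.0311
time: 12.6
tool_pos: [0.6144, 0.2648, 0.0079]
orientation: [[0.022, -0.989, 0.146], [0.007, 0.146, 0.989], [-1.0, -0.021, 0.01]]
wrist_force: [0.8, -0.1, -0.3]
width: 0.0316
tcp [0.6144 0.2648 0.0079] shift [ 0.0019 -0.0014 -0.0023] tilt [-1.    -0.021  0.01 ] F [ 0.8 -0.1 -0.3] w 0.0316 t 12.6
jaw ang 81.62 turn 0.000
```

```bash
python3 -m pendant '[[0.001,-0.002,-0.0022,0],[0,-0.001,0,0]]'; python3 -m pendant '[[0,-0.002,0,0],[0,0,0,0]]';python3 -m pendant '[[0,-0.002,0,0],[0,0,0,0]]'
python3 - <<'E'
from h import *
go((.6155,.2623,.006),81.6)
E
```

```text
time: 12.77
tool_pos: [0.6151, 0.2643, 0.0073]
orientation: [[0.02, -0.989, 0.144], [0.008, 0.144, 0.99], [-1.0, -0.018, 0.011]]
wrist_force: [-2.2, -1.7, 2.8]
width: 0.0313
time: 12.93
tool_pos: [0.615, 0.2643, 0.0073]
orientation: [[0.016, -0.99, 0.143], [0.008, 0.143, 0.99], [-1.0, -0.015, 0.01]]
wrist_force: [1.0, -0.2, 0.4]
width: 0.0313
time: 13.1
tool_pos: [0.6151, 0.2643, 0.0073]
orientation: [[0.013, -0.99, 0.142], [0.007, 0.142, 0.99], [-1.0, -0.011, 0.009]]
wrist_force: [0.6, 0.2, -0.0]
width: 0.0312
tcp [0.6151 0.2643 0.0073] shift [ 0.0013 -0.0007 -0.002 ] tilt [-1.    -0.011  0.009] F [ 0.6  0.2 -0. ] w 0.0312 t 13.1
jaw ang 81.84 turn 0.004
```

Contact is at the predicted stop. I release and pull back for a look at all three boxes and the tab.

```bash
python3 -m pendant '[[0,0,0,0],[0,0,0,0],[0,0,0,0],[-0.02,0,0,0],[-0.04,0,0,0],[-0.04,0,0,0],[-0.03,0,-0.025,0],[-0.02,0,-0.035,0],[0,0,-0.04,0],[0,0,-0.035,0],[0,0,0,0]]' 0.042
python3 - <<'E'
from h import *
go((.5455,-.063,.15),0)
d=shot("wrist","w8")
x=np.array([np.cos(np.radians(-8.4)),np.sin(np.radians(-8.4))]);y=np.array([-x[1],x[0]])
for c in boxes(d,100):
    h=cv2.convexHull(c);P=np.array([cast(d,*q,.018)[:2] for q in cv2.boxPoints(cv2.minAreaRect(h))]);e=[P[1]-P[0],P[2]-P[1]];L=[np.linalg.norm(q) for q in e];l=e[int(np.argmax(L))]
    r=P.mean(0)-np.array([.6283,.1979]);print("px",np.round(cv2.minAreaRect(h)[0]),"rail xy",(r@x).round(4),(r@y).round(4),"size",np.round(L,4),"ang",round((np.degrees(np.arctan2(l[1],l[0]))+90)%180-90,1))
print(d["world_from_camera"][:3,3])
E
```

```text
time: 14.02
tool_pos: [0.5978, 0.1261, 0.1619]
orientation: [[0.021, -0.99, 0.137], [0.007, 0.138, 0.99], [-1.0, -0.02, 0.01]]
wrist_force: [-0.4, -1.6, -1.3]
width: 0.0424
tcp [0.5978 0.1261 0.1619] shift [ 0.0095  0.026  -0.1946] tilt [-1.   -0.02  0.01] F [-0.4 -1.6 -1.3] w 0.0424 t 14.02
jaw ang 82.1 turn 1.433
px [403. 166.] rail xy -0.0317 0.0596 size [0.0533 0.0401] ang -9.4
px [337. 165.] rail xy -0.032 -0.0023 size [0.0513 0.036 ] ang -9.0
px [271. 164.] rail xy -0.0322 -0.0631 size [0.0518 0.0326] ang -9.4
[0.52354246 0.13459273 0.3022897 ]
```

View pics/w8.png

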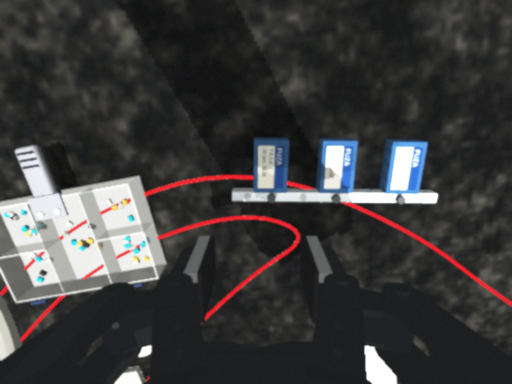

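All three boxes (px 271, 337 and 403) stand at their pins (px 271, 337 and 400), square and flush; measured rail x is −0.032 and y is 0.060, −0.002 and −0.063. Now the tab.

```bash
python3 -m pendant '[[0,0.012,-0.033,0],[0,0.012,-0.034,0],[0,0.012,-0.034,0],[0,0.012,-0.034,0],[0,0.012,-0.034,0],[0,0.01,-0.03,0],[0,0,0,-0.1],[0,0,0,-0.06],[0,0,0,0]]'
python3 - <<'E'
from h import *
go((.5455,-.063,.06),91)
d=shot("wrist","w9");print(d["world_from_camera"][:3,3].round(3))
E
```

```text
time: 14.82
tool_pos: [0.502, -0.0591, 0.1569]
orientation: [[0.03, -0.999, -0.035], [0.016, -0.034, 0.999], [-0.999, -0.031, 0.015]]
wrist_force: [0.2, -0.7, 0.2]
width: 0.0422
tcp [ 0.502  -0.0591  0.1569] shift [ 0.0981 -0.0403 -0.0068] tilt [-0.999 -0.031  0.015] F [ 0.2 -0.7  0.2] w 0.0422 t 14.82
jaw ang 92.0 turn 0.017
[ 0.426 -0.064  0.296]
```

View pics/w9.png

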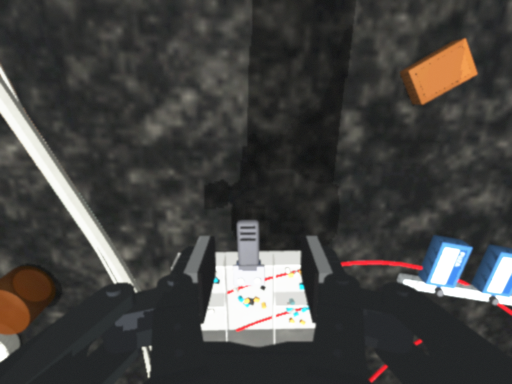

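Tab in view: free end at px (248,221), base at (249,268), width columns 237–259, with the case front edge level at row 251. I work out the grip target and check the pale pole at left for clearance.

```bash
python3 - <<'E'
from h import *
w=shot("wrist");t=shot("top")
for n,q,z in(("tab end",(248,221),.035),("tab L",(237,240),.035),("tab R",(259,240),.035),("front L",(216,251),.033),("front R",(301,251),.033)):print(n,cast(w,*q,z).round(4))
def plane(d,a,b):
    o,r=ray(d,*a);_,s=ray(d,*b);n=np.cross(r,s);n/=np.linalg.norm(n);return n,n@o
n1,c1=plane(t,(323,105),(372,245));n2,c2=plane(w,(10,95),(118,275))
for z in(0,.1,.2,.3,.4,.6):
    A=np.array([n1,n2,[0,0,1]]);print(z,np.linalg.solve(A,[c1,c2,z]).round(3))
go((.5455,-.063,.06),92)
E
```

```text
tab end [ 0.5377 -0.065   0.035 ]
tab L [ 0.5569 -0.0747  0.035 ]
tab R [ 0.5563 -0.0545  0.035 ]
front L [ 0.5697 -0.0942  0.033 ]
front R [ 0.5677 -0.0146  0.033 ]
0 [ 0.3   -0.337  0.   ]
0.1 [-0.309 -0.517  0.1  ]
0.2 [-0.918 -0.697  0.2  ]
0.3 [-1.526 -0.877  0.3  ]
0.4 [-2.135 -1.057  0.4  ]
0.6 [-3.353 -1.417  0.6  ]
tcp [ 0.5026 -0.0574  0.157 ] shift [ 0.0982 -0.0396 -0.0085] tilt [-0.999 -0.031  0.015] F [0.8 0.7 0.4] w 0.0419 t 14.97
jaw ang 91.92 turn -0.001
```

The pole is just a cable lying on the bench. Hinge is at about (0.688, −0.061), so the grip point is x ≈ 0.550, y ≈ −0.0647. I descend.

```bash
python3 -m pendant '[[0.03,-0.022,-0.004,0],[0.03,-0.022,-0.004,0],[0.02,0,0,0],[0,0,0,0]]'
python3 - <<'E'
from h import *
go((.550,-.0647,.0145),91.5)
E
```

```text
time: 15.3
tool_pos: [0.556, -0.0589, 0.0787]
orientation: [[0.04, -0.999, -0.033], [0.016, -0.032, 0.999], [-0.999, -0.04, 0.015]]
wrist_force: [-1.0, 0.1, -0.0]
width: 0.0421
tcp [ 0.556  -0.0589  0.0787] shift [ 0.0638  0.0088 -0.0066] tilt [-0.999 -0.04   0.015] F [-1.   0.1 -0. ] w 0.0421 t 15.3
jaw ang 91.9 turn 0.007
```

```bash
python3 -m pendant '[[0.02,0.009,-0.007,0],[0.022,0.002,0,0],[0.012,0.002,0,0],[0.005,0,0,0],[0,0,0,0]]'
python3 - <<'E'
from h import *
go((.550,-.0647,.0145),91.5)
d=shot("wrist","w10")
E
```

```text
time: 15.72
tool_pos: [0.5486, -0.0602, 0.0194]
orientation: [[0.042, -0.998, -0.036], [0.018, -0.035, 0.999], [-0.999, -0.043, 0.017]]
wrist_force: [0.5, -0.6, 0.5]
width: 0.0418
tcp [ 0.5486 -0.0602  0.0194] shift [ 0.0049 -0.0011 -0.0047] tilt [-0.999 -0.043  0.017] F [ 0.5 -0.6  0.5] w 0.0418 t 15.72
jaw ang 92.06 turn 0.010
```

View pics/w10.png

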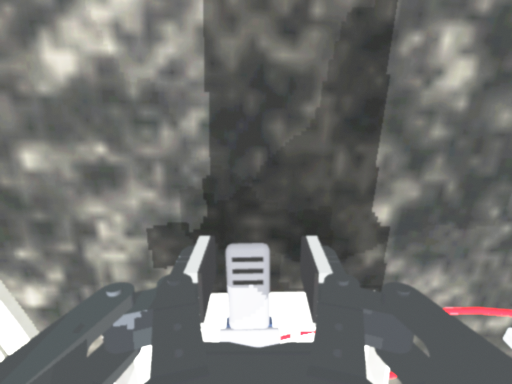

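The tab (columns 226–270) lies between the jaws (about 205–310), 4–5 mm off centre as computed. I centre and grip.

```bash
python3 -m pendant '[[0.005,0,-0.005,0],[0.001,0,0,0]]'
python3 -m pendant '[[0,0,0,0],[0,0,0,0],[0,0,0,0],[0,0,0,0]]' 0.005 30
python3 - <<'E'
from h import *
H=np.array([.6877,-.0612])
o=env.get_obs();R=np.array(o["orientation"])
for a in (10,20,30,40,50,60):
    pass
p0=np.array(o["tool_pos"]);r=np.hypot(H[0]-p0[0],0)
prev=0
for a in range(6,63,6):
    f=lambda t:np.array([-r*np.cos(np.radians(t)),-.025*r*np.cos(np.radians(t)),r*np.sin(np.radians(t))])
    print(a,(R.T@(f(a)-f(a-6))).round(4),(p0+f(a)-f(0)).round(4))
go((.55,-.0647,.0145),91.5);print(r)
E
```

```text
time: 15.93
tool_pos: [0.5513, -0.065, 0.0159]
orientation: [[0.047, -0.998, -0.037], [0.018, -0.036, 0.999], [-0.999, -0.047, 0.016]]
wrist_force: [-0.4, -0.3, 0.0]
width: 0.0421
time: 16.27
tool_pos: [0.5524, -0.0647, 0.018]
orientation: [[0.049, -0.998, -0.037], [0.018, -0.036, 0.999], [-0.999, -0.05, 0.016]]
wrist_force: [0.3, -0.4, -1.7]
width: 0.0191
6 [-0.0141 -0.0014  0.0002] [ 0.5532 -0.0646  0.0321]
12 [-0.0139 -0.0029  0.0002] [ 0.5554 -0.0646  0.0461]
18 [-0.0135 -0.0043  0.0002] [ 0.559  -0.0645  0.0598]
24 [-0.013  -0.0057  0.0002] [ 0.5641 -0.0644  0.073 ]
30 [-0.0123 -0.007   0.0001] [ 0.5705 -0.0642  0.0856]
36 [-0.0115 -0.0083  0.0001] [ 0.5783 -0.064   0.0975]
42 [-0.0105 -0.0094  0.0001] [ 0.5872 -0.0638  0.1085]
48 [-0.0095 -0.0105  0.    ] [ 0.5972 -0.0635  0.1185]
54 [-0.0084 -0.0114  0.    ] [ 0.6082 -0.0633  0.1274]
60 [-0.0071 -0.0122 -0.    ] [ 0.6201 -0.063   0.1351]
tcp [ 0.5524 -0.0647  0.018 ] shift [ 0.0034  0.0026 -0.    ] tilt [-0.999 -0.05   0.016] F [ 0.3 -0.4 -1.7] w 0.0191 t 16.27
jaw ang 92.13 turn 0.011
0.13528592804925177
```

```bash
python3 -m pendant '[[-0.007,-0.0005,0,0],[-0.007,-0.0008,0,0],[-0.007,-0.0012,0,0],[-0.007,-0.0015,0,0],[-0.0068,-0.002,0,0],[-0.0067,-0.0022,0,0]]'
python3 - <<'E'
from h import *
go((.559,-.0645,.0598))
E
```

```text
time: 16.77
tool_pos: [0.5609, -0.0643, 0.0638]
orientation: [[0.053, -0.998, -0.038], [0.019, -0.037, 0.999], [-0.998, -0.053, 0.017]]
wrist_force: [4.2, 0.6, -4.4]
width: 0.019
tcp [ 0.5609 -0.0643  0.0638] shift [ 0.0039  0.0022 -0.0002] tilt [-0.998 -0.053  0.017] F [ 4.2  0.6 -4.4] w 0.019 t 16.77
jaw ang 92.18
```

```bash
python3 -m pendant '[[-0.0065,-0.0027,0,0],[-0.0064,-0.003,0,0],[-0.0062,-0.0034,0,0],[-0.006,-0.0037,0,0],[-0.0058,-0.004,0,0],[-0.0056,-0.0043,0,0]]'
python3 - <<'E'
from h import *
o=env.get_obs();p=np.array(o["tool_pos"]);print(np.degrees(np.arctan2(p[2]-.018,.6877-p[0])),np.hypot(p[2]-.018,.6877-p[0]))
go((.5855,-.064,.1065))
E
```

```text
time: 17.27
tool_pos: [0.584, -0.0633, 0.1063]
orientation: [[0.058, -0.998, -0.038], [0.021, -0.037, 0.999], [-0.998, -0.058, 0.018]]
wrist_force: [5.9, 1.5, -8.4]
width: 0.0193
40.41160824262398 0.13621434803575339
tcp [ 0.584  -0.0633  0.1063] shift [-0.0001 -0.0015 -0.0008] tilt [-0.998 -0.058  0.018] F [ 5.9  1.5 -8.4] w 0.0193 t 17.27
jaw ang 92.16
```

```bash
python3 -m pendant '[[-0.0045,-0.0055,0,0],[-0.0048,-0.0056,0,0],[-0.0045,-0.0058,0,0],[-0.004,-0.006,0,0],[-0.0036,-0.0061,0,0],[0,0,0,0]]'
python3 - <<'E'
from h import *
o=env.get_obs();p=np.array(o["tool_pos"]);print(np.degrees(np.arctan2(p[2]-.018,.6877-p[0])),np.hypot(p[2]-.018,.6877-p[0]))
go((.6202,-.063,.1349))
E
```

```text
time: 17.77
tool_pos: [0.6101, -0.0621, 0.1305]
orientation: [[0.047, -0.998, -0.037], [0.021, -0.036, 0.999], [-0.999, -0.048, 0.02]]
wrist_force: [0.2, 1.4, -4.9]
width: 0.019
55.383292906224675 0.13667631574735667
tcp [ 0.6101 -0.0621  0.1305] shift [-0.004  -0.0103 -0.0012] tilt [-0.999 -0.048  0.02 ] F [ 0.2  1.4 -4.9] w 0.019 t 17.77
jaw ang 92.12
```

```bash
python3 -m pendant '[[-0.0022,-0.0051,-0.0005,0],[-0.002,-0.0052,0,0],[0,0,0,0],[0,0,0,0]]'
python3 - <<'E'
from h import *
o=env.get_obs();p=np.array(o["tool_pos"]);print(np.degrees(np.arctan2(p[2]-.018,.6877-p[0])),np.hypot(p[2]-.018,.6877-p[0]))
go((.6202,-.063,.1349))
d=shot("scene","s2");
x,y=[int(v) for v in pix(d,(.65,-.06,.08))]
cv2.imwrite("pics/s2c.png",cv2.resize(d["color"][y-60:y+80,max(0,x-140):x+60],None,fx=4,fy=4,interpolation=cv2.INTER_CUBIC)[:,:,::-1]);print(x,y)
for a in(50,60,70):
    for L in(.0,.15):print(a,L,np.round(pix(d,(.6877-L*np.cos(np.radians(a)),-.0612,.031+L*np.sin(np.radians(a)))),1))
w=shot("wrist")
xx=np.array([np.cos(np.radians(-8.4)),np.sin(np.radians(-8.4))]);yy=np.array([-xx[1],xx[0]])
t=shot("top")
for c in boxes(t,4,(170,150,290,225)):
    P=cast(t,*cv2.minAreaRect(c)[0],.018)[:2]-np.array([.6283,.1979]);print("box rail",(P@xx).round(4),(P@yy).round(4))
E
```

```text
time: 18.1
tool_pos: [0.618, -0.0617, 0.1353]
orientation: [[0.041, -0.998, -0.037], [0.022, -0.036, 0.999], [-0.999, -0.041, 0.02]]
wrist_force: [-0.9, 1.1, -2.0]
width: 0.0191
59.28764965870895 0.136410086116672
tcp [ 0.618  -0.0617  0.1353] shift [ 0.0004 -0.0021 -0.0013] tilt [-0.999 -0.041  0.02 ] F [-0.9  1.1 -2. ] w 0.0191 t 18.1
jaw ang 92.14 
299 189
50 0.0 [304.3 195.2]
50 0.15 [290.7 183.7]
60 0.0 [304.3 195.2]
60 0.15 [294.6 176.3]
70 0.0 [304.3 195.2]
70 0.15 [298.7 169.6]
box rail -0.0355 -0.062
box rail -0.0349 0.0008
box rail -0.035 0.0646
```

I'm out of viewable pictures, so I rely on numbers. The arm-arc angle is 59.3° at a steady 136 mm radius, the jaws are closed on the tab at 19 mm, and the boxes are still at the pins. Before handing in I check that it is still.

```bash
python3 -m pendant '[[0,-0.001,0,0],[0,0,0,0],[0,0,0,0]]'
python3 - <<'E'
from h import *
o=env.get_obs();p=np.array(o["tool_pos"]);print(np.degrees(np.arctan2(p[2]-.018,.6877-p[0])),np.hypot(p[2]-.018,.6877-p[0]),o["width"],np.abs(o["dq"]).max())
# lid independent check: grey/white tab pixels near the predicted tab in the wrist view
d=shot("wrist");print([ (L,np.round(pix(d,(.6877-L*.5,-.0612,.031+L*.866)),0)) for L in(.1,.12,.15)], d["color"][[int(pix(d,(.6877-L*.5,-.0625,.031+L*.866))[1]) for L in(.13,.14,.148,.16)],250].tolist())
g=cv2.cvtColor(d["color"],cv2.COLOR_RGB2GRAY);print(g[180:340:6,248].tolist())
env.job_done()
E
```

```text
time: 18.5
tool_pos: [0.618, -0.0617, 0.1353]
orientation: [[0.039, -0.999, -0.037], [0.022, -0.036, 0.999], [-0.999, -0.04, 0.02]]
wrist_force: [-1.1, 1.5, -0.3]
width: 0.0192
59.29018600543245 0.13640100635833738 0.019231313259119722 0.0029610861198858885
[(0.1, array([258., 267.])), (0.12, array([259., 269.])), (0.15, array([262., 271.]))] [[89, 89, 88], [86, 84, 81], [82, 81, 75], [76, 75, 69]]
[174, 155, 232, 239, 210, 151, 238, 239, 239, 240, 200, 134, 83, 92, 63, 106, 63, 50, 52, 62, 43, 49, 57, 45, 43, 41, 35]
the job is handed in; nothing more can be done
```

The three blue fuse boxes are at the rail's pins and the lid is held open at about 59°. I handed the job in at about 18.5 s of the 61 s allowed. No verdict is reported, so the result below rests on my own checks.

- **Boxes:** I slid each one against the rail and let go; the rail stopped each within about 3 mm of the measured place. The last close view showed all three flush, square and in line with their pins. They measured about −32 mm across the rail and +60, −2 and −63 mm along it, within about 1° of square.
- **Lid:** I gripped the tab across its width and raised it in an arc. The arm's position gives 59.3° at a steady 136 mm radius. The jaws read 19 mm on the tab, and the arm was still.
- **Left alone:** I did not go near the bottle, jar, tin, tape or the brown and yellow look-alikes.

Checks that failed or disagreed:
- **Final lid picture:** it could not be viewed because the 12-picture limit was reached. The lid angle therefore comes only from the arm's position, and a last brightness check on the tab in the wrist view was inconclusive.
- **Top camera:** it put the boxes at −35 mm, the edge of the allowed range. It also placed the rail about 6 mm nearer the robot than the wrist view did. Against its own rail the boxes come out near −29 mm, in line with the felt contact.

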